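Pack the tapered stone blanks head to tail in their tray

TASK

Finish packing the row in the stock tray: set the two loose tapered stone blanks into its empty half beside the two already there, so that all four lie flat on the tray floor, alternately wide end and narrow end, and fill the tray. Set them down gently, for the edges chip if a blank is dropped, and leave the square block, the bowl and the tools where they are.

Things in the scene. Friction and masses are not known exactly. Their poses are not given: they have to be found in the camera images.
- tray: Shallow wooden tray, fixed on the table. Inside 72 mm (its x) by 206 mm (its y): one row of four blanks side by side along y, 14 mm play in all. Floor 6 mm above the table; long rims 16 mm high, end walls (at its y ends) 26 mm high, all 10 mm thick. Origin: centre of its underside, z up. Two blanks already stand in its +y half, the -y half is empty.
- place0 (a point): Middle of place 1 of 4 in the row, counted from the tray's -y end: at tray y = -72 mm, 22.5 mm above the tray floor, where a blank's mid point comes to lie, give or take the play; axes as the tray. Empty at the start.
- place1 (a point): Middle of place 2 of 4 in the row, counted from the tray's -y end: at tray y = -24 mm, 22.5 mm above the tray floor, where a blank's mid point comes to lie, give or take the play; axes as the tray. Empty at the start.
- place2 (a point): Middle of place 3 of 4 in the row, counted from the tray's -y end: at tray y = 24 mm, 22.5 mm above the tray floor, where a blank's mid point comes to lie, give or take the play; axes as the tray. Taken at the start.
- place3 (a point): Middle of place 4 of 4 in the row, counted from the tray's -y end: at tray y = 72 mm, 22.5 mm above the tray floor, where a blank's mid point comes to lie, give or take the play; axes as the tray. Taken at the start.
- wedge_a_mid (a point): Tapered pale stone blank, from above a right-angled trapezoid: 64 mm long, wide end 60, narrow end 36, 45 mm high, 0.25 to 0.45 kg. In the tray, place 3, wide end to tray +x. Point: half-way along and up, 24 mm in from the square side. x: along it to the wide end, z up. Square side: y = -24 mm; slanting side: from y = +12 mm (narrow end, x = -32) to +36 mm (wide end, x = +32). All four are cut to the same hand.
- wedge_b_mid (a point): Like wedge_a, already in the tray in place 4, turned end for end (wide end to tray -x), its square side along the end wall. Same point and axes as wedge_a_mid.
- wedge_c_mid (a point): Like wedge_a, standing loose on the table right of the tray, any way round, to be packed. Same point and axes as wedge_a_mid.
- wedge_c_wide (a point): Middle of the wide end face of wedge_c, half-way up (32 mm along x and 6 mm along y from wedge_c_mid).
- wedge_d_mid (a point): Like wedge_c, the other loose blank to be packed. Same point and axes as wedge_a_mid.
- wedge_d_wide (a point): Middle of the wide end face of wedge_d, half-way up (32 mm along x and 6 mm along y from wedge_d_mid).
- block_mid (a point): Bystander, to be left alone. Rectangular block of the same stone, 64 x 48 x 45 mm (x, y, z), no taper; stands among the loose blanks. Point: its centre.
- bowl_mid (a point): Bystander, to be left alone. Small terracotta bowl of cut stones, 92 mm across, 45 mm high; stands among the loose blanks. Point: on its axis, 20 mm up.
- rock_mid (a point): Bystander, to be left alone. Rough dark lump of stone, about 110 x 85 x 65 mm, left of and nearer the robot than the tray. Point: its centre.
- hammer_mid (a point): Bystander, to be left alone. Mosaic hammer lying flat, 190 mm long, head 136 mm wide and 20 mm high, near the robot on the right. Point: middle of its handle, 11 mm up; x towards the head.
- nippers_mid (a point): Bystander, to be left alone. Tile nippers lying flat, 200 mm long, 75 mm wide, 20 mm high, near the robot on the left. Point: between the handles, 10 mm up; x towards the jaws.
- gluepot_mid (a point): Bystander, to be left alone. Glue jar, 60 mm across, 85 mm high, on the left of the tray. Point: on its axis, 40 mm up.
- brush_grip (a point): Bystander, to be left alone. Flat brush lying between the tray and the tile cutter, 180 mm long, about 20 mm high. Point: on its handle.
Things that resemble listed ones, but are neither listed nor needed, are in the scene too. What is shaped like the part that bears wedge_a_mid but green is not meant.

How it is judged:
By the outcome, as a careful person would: the job done as asked, in the order asked, and still so for the second after the job is handed in, with the robot touching nothing.
It also fails if it takes over 48 s, if anything falls off the work surface, if the arm or the gripper's body presses on something with over 40 N, if the wrist force passes 120 N, or if a joint passes its speed limit or range.

ROBOT

A 7-joint arm with a two-finger parallel gripper is mounted at the origin on the work surface. World frame = base frame: x ahead of the robot, y to its left, z up, the work surface at z = 0. Lengths are in m, angles in rad, forces in N, time in s.
With the tool pointing down it reaches from about 0.4 to 0.85 m from the base axis. Payload 4.5 kg.
Tool frame: the origin (TCP) lies on the centre line of the jaws, within the pads' length; the fingertips stand 11 mm ahead of it and the grasp point (between the pads) lies 8 mm behind it; z points along the fingers, x is the direction in which the jaws open and shut, and the axes are right-handed (so a half turn about z gives the same grasp; the last joint's range is limited). The gripper opens to 88 mm and grips with 3 to 60 N. Pads are 18 mm wide; open, the fingers measure 123 mm over their backs; the gripper's body (75 mm by 187 mm) begins 45 mm behind the grasp point.
Start: joints at [-1.102, 0.689, -0.195, 1.565, 0.157, 0.902, -0.215], TCP at [0.263, 0.567, 0.25] pointing down, gripper open.
Joint ranges: [-3.01, 3.01], [-0.46, 2.08], [-1.47, 1.51], [0.13, 2.56], [-1, 4.14], [0.04, 2.09], [-2.66, 2.66]. Speed limits (rad/s): [2.57, 2.57, 3.14, 3.14, 3.14, 3.14, 3.14].

INTERFACE

Orientations are given as a unit quaternion [x, y, z, w].
In Python, from plant import r, vision, order, nets gives the robot as it stands.
- The arm moves only by the tool send_rows, never from a script. Its argument "series" is a list of rows, each an object with "delta_pos": the shift along the tool's x, y, z in cm, a list of three; "turn": the turn about the tool's z in degrees; "jaw": the closure, from 0 (fully open) to 1 (shut). In form: [{"delta_pos": [x, y, z], "turn": turn, "jaw": jaw}, ...]. A call has 1 to 8 rows; each row is the pose to reach, as a shift and turn from the pose commanded when the call began, along the tool's axes at that moment; what a row does not reach only later rows make up. A row lasts 1/12 s, in which the tool goes at most 41.7 mm and 7.16 degrees, less where a joint would pass 70% of its speed; a pose out of reach is approached as far as the arm can. A call with a gripper value outside its range is refused whole. The fingers move at their own pace and stop on an object; "force" is the grip in N (left out, the last holds). Time passes only in rows, so rows that repeat a pose let the fingers close. It gives the time, the measured TCP pose, the force and the opening at its end, in the units of the state.
- r.get_state(): the state, without advancing time (a new reading comes with each control period).
- vision.snapshot(name): name is "scene" or "top"; returns the picture (384x512x3 uint8, blue, green, red); there is no depth.
- vision.camera_params(name): a dict with "intrinsics" (3x3 intrinsics, pixels), "D" ([k1, k2, p1, p2, k3] as OpenCV has them; the pictures are not rectified), "extrinsics" (4x4, takes a point from world to camera coordinates). Camera axes: x right, y down, z forward; pixel columns grow to the right and rows downward; lengths in m; the calibration is good to about 2 mm. A picture is of the moment at which its call begins. camera_params takes no time and is no camera call.
- order.finish_job(): hands the job in, once; it reports no verdict.
Trained networks look in the newest picture that a camera, given by its name, has taken for a name from the list of things; names that differ only in an ending like _2 or _b are one class to them, and where a whole thing is asked for, a point or a joint stands for the part that bears it (a point fixed in the world has none). Each returns a list of dicts, best first, with "score" (0 to 1); they miss things now and then, are a little off and sometimes report something else, mostly with a low value. They report only what shows in the picture. A call takes as long as a camera call. They do not tell look-alikes from the thing itself.
- nets.boxes_of(camera, label): "location" ([row, column] as shares, 0 to 1, of the picture: columns of its width, rows of its height, amid what is visible of it).
- nets.trace(camera, label): "region" (384x512 bool, what is visible of it) and "location" ([row, column] as shares, 0 to 1, of the picture: columns of its width, rows of its height, amid what is visible of it).
The state is a dict: "clock": time; "q": joint angles; "qd": joint speeds; "joint_torque": joint torques, N m; "tool_pos": TCP position; "eef_rot": TCP orientation; "contact_force": force on the tool from outside, world axes, zero at the start; "moment": the same for the moment, N m; "opening": opening from 0.0 (shut) to 1.0 (fully open).
Only numpy, scipy, OpenCV 4.12 (cv2) and the standard library are available. Lean on these libraries where they do the work, as an engineer would, in place of code of your own. Each camera call takes 0.05 s, during which the arm holds its last target.

## Working session

There is one attempt and no reset: what is moved stays moved. The work goes in short steps, Python scripts to look and compute and a tool call to move; the robot and the scene stay as the last step left them, time stands still between calls to the robot, and variables do not carry over. Pictures are saved under pics/ and viewed, and the job is handed in when it is done.

Besides the shell and the picture viewer there is one more tool, called after "Request:" as name(argument=value, ...) on one line, values as JSON. send_rows: Moves the arm, as the interface text tells. Its arguments: {"type":"object","properties":{"series":{"type":"array"},"force":{"type":"number"}},"required":["series"]}

```bash
mkdir -p pics; ls
python3 - <<'E'
from plant import r, vision, order, nets
import cv2,numpy as np
np.set_printoptions(precision=4,suppress=True)
for n in ["scene","top"]:
    im=vision.snapshot(n); cv2.imwrite(f"pics/{n}0.png",im)
    p=vision.camera_params(n); print(n,p)
print(r.get_state())
E
```

```text
pics
scene {'intrinsics': array([[410.1182,   0.    , 255.8598],
       [  0.    , 410.1182, 193.8083],
       [  0.    ,   0.    ,   1.    ]]), 'D': array([-0.1134,  0.    ,  0.    ,  0.    ,  0.    ]), 'extrinsics': array([[-0.1917,  0.9813,  0.0178,  0.0924],
       [ 0.7695,  0.1615, -0.6178, -0.3555],
       [-0.6092, -0.1047, -0.7861,  1.5421],
       [ 0.    ,  0.    ,  0.    ,  1.    ]])}
top {'intrinsics': array([[362.1167,   0.    , 261.7518],
       [  0.    , 362.1167, 199.5773],
       [  0.    ,   0.    ,   1.    ]]), 'D': array([0.0366, 0.    , 0.    , 0.    , 0.    ]), 'extrinsics': array([[ 0.0045, -1.    , -0.0034, -0.0127],
       [-0.9882, -0.004 , -0.1534,  0.4796],
       [ 0.1533,  0.004 , -0.9882,  0.9307],
       [ 0.    ,  0.    ,  0.    ,  1.    ]])}
{'clock': 0.1, 'q': array([-1.1022,  0.6899, -0.1945,  1.5662,  0.1573,  0.9025, -0.2151]), 'qd': array([ 0.0012, -0.0017,  0.0001, -0.003 , -0.0001,  0.0009, -0.0012]), 'joint_torque': array([ -0.0022, -52.8493,  -1.2714, -15.3839,  -0.0526,   0.0019,
         0.    ]), 'tool_pos': array([0.2631, 0.5663, 0.249 ]), 'eef_rot': array([ 0.843 ,  0.538 , -0.0006,  0.0005]), 'contact_force': array([ 0.0128,  0.1731, -0.925 ]), 'moment': array([-0.0041,  0.0356,  0.0039]), 'opening': 0.9967234789091572}
```

View pics/top0.png

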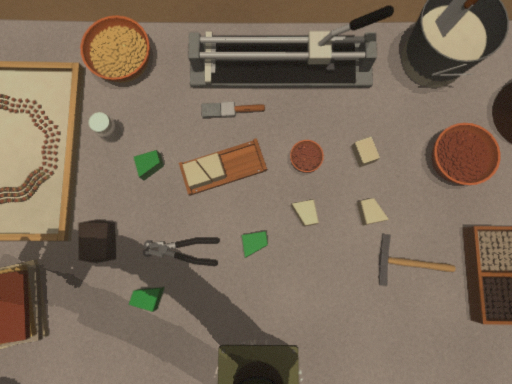

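View pics/scene0.png

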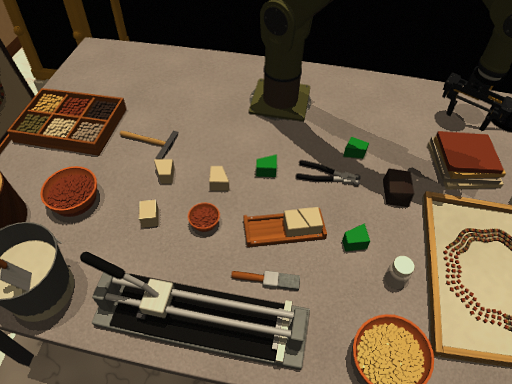

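Run:
```python
from plant import r, vision, order, nets
import cv2,numpy as np,pickle
np.set_printoptions(precision=4,suppress=True)
D={}
for n in ["scene","top"]:
    for l in ["wedge_c_mid","block_mid","tray"]:
        res=nets.trace(n,l); D[n,l]=res
        print(n,l,[(round(float(d['score']),2),np.round(np.array(d['location'])*[384,512]).tolist(),int(d['region'].sum())) for d in res])
pickle.dump(D,open('D.pkl','wb'))
im=cv2.imread('pics/top0.png')
cv2.imwrite('pics/topz.png',cv2.resize(im[120:260,160:400],None,fx=3.3,fy=3.3,interpolation=cv2.INTER_CUBIC))
im=cv2.imread('pics/scene0.png')
cv2.imwrite('pics/scenez.png',cv2.resize(im[130:260,120:340],None,fx=3.5,fy=3.5,interpolation=cv2.INTER_CUBIC))
print(r.get_state()['clock'])
```

```text
scene wedge_c_mid [(0.74, [181.0, 217.0], 442), (0.48, [170.0, 163.0], 361)]
scene block_mid [(0.62, [211.0, 145.0], 515)]
scene tray [(0.76, [232.0, 274.0], 1513)]
top wedge_c_mid [(0.87, [209.0, 304.0], 482), (0.36, [212.0, 371.0], 564)]
top block_mid [(0.68, [154.0, 308.0], 790), (0.6, [151.0, 368.0], 518)]
top tray [(0.83, [163.0, 237.0], 1669), (0.44, [251.0, 178.0], 974)]
0.4
```

View pics/topz.png

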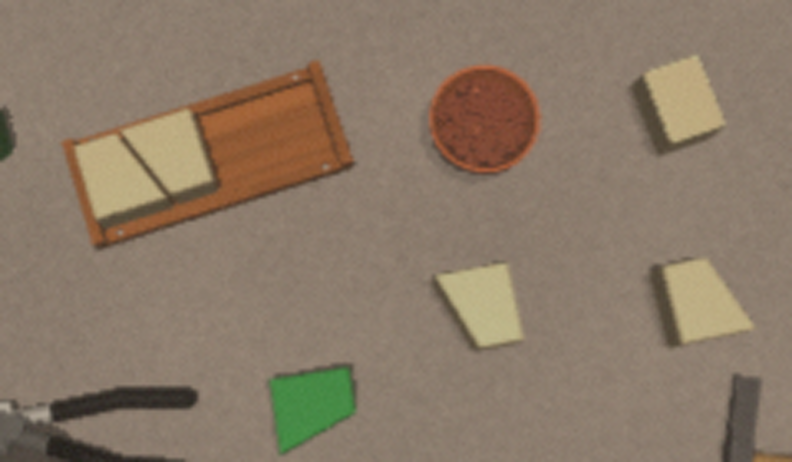

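View pics/scenez.png

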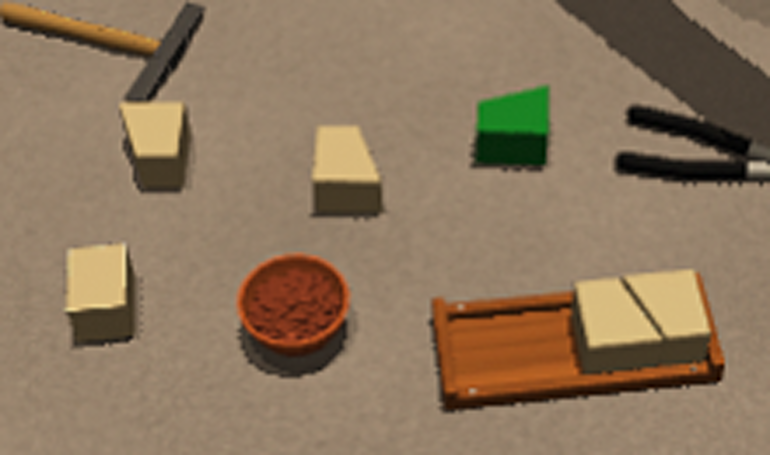

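```bash
cat > h.py <<'E'
import cv2,numpy as np
from scipy.optimize import minimize
W=np.array([[-.032,-.024],[.032,-.024],[.032,.036],[-.032,.012]])
B=np.array([[-.032,-.024],[.032,-.024],[.032,.024],[-.032,.024]])
def proj(P,p):
    E=p['extrinsics'];rv=cv2.Rodrigues(E[:3,:3].copy())[0]
    return cv2.projectPoints(np.asarray(P,float).reshape(-1,1,3),rv,E[:3,3].copy(),p['intrinsics'],p['D'])[0].reshape(-1,2)
def place(S,x,y,a,z):
    c,s=np.cos(a),np.sin(a)
    return np.c_[S@np.array([[c,s],[-s,c]])+[x,y],np.full(len(S),z)]
def back(uv,p,z):
    n=cv2.undistortPoints(np.array(uv,float).reshape(-1,1,2),p['intrinsics'],p['D']).reshape(-1,2)
    E=p['extrinsics'];R,t=E[:3,:3],E[:3,3]
    d=np.c_[n,np.ones(len(n))]@R; o=-R.T@t
    return o+d*((z-o[2])/d[:,2])[:,None]
def render(poly2,r0,c0,h,w,ss=8):
    im=np.zeros((h*ss,w*ss),np.uint8)
    q=((poly2-[c0,r0]+.5)*ss-.5)
    cv2.fillPoly(im,[np.round(q*16).astype(np.int32)],255,shift=4)
    return cv2.resize(im,(w,h),interpolation=cv2.INTER_AREA)/255.
def soft(im):
    f=im.astype(float); s=f[...,2]+f[...,1]-f[...,0]
    return s
def fit(ims,ps,S,z,x0,half=22,bg=None):
    """ims: list; joint fit of top face"""
    data=[]
    for im,p in zip(ims,ps):
        c=proj(place(S,*x0,z),p).mean(0).astype(int)
        r0,c0=c[1]-half,c[0]-half
        s=soft(im)[r0:r0+2*half,c0:c0+2*half]
        hi=s[half-3:half+3,half-3:half+3].mean()
        lo=np.median(s[[0,1,-2,-1]])
        m=np.clip((s-lo)/(hi-lo),0,1)
        # keep only component in middle
        n,L=cv2.connectedComponents((m>.3).astype(np.uint8))
        k=cv2.dilate((L==L[half,half]).astype(np.uint8),np.ones((3,3)))
        data.append((m*k,r0,c0,p))
    def f(v):
        return sum(((render(proj(place(S,*v,z),p),r0,c0,2*half,2*half)-m)**2).sum() for m,r0,c0,p in data)
    best=None
    for da in np.arange(0,360,20):
        s=np.array([x0[0],x0[1],x0[2]+np.radians(da)])
        R=minimize(f,s,method='Nelder-Mead',options=dict(initial_simplex=s+np.array([[0,0,0],[.01,0,0],[0,.01,0],[0,0,.25]]),xatol=1e-5,fatol=1e-3))
        if best is None or R.fun<best.fun: best=R
    return best
E
python3 - <<'E'
from h import *
from plant import vision
np.set_printoptions(precision=4,suppress=True)
ps={n:vision.camera_params(n) for n in("top","scene")}
ims={n:cv2.imread(f'pics/{n}0.png') for n in ps}
for nm,S,uv in [("c",W,(306,212)),("d",W,(373,211)),("blk",B,(367,150))]:
    g=back([uv],ps['top'],.045)[0]
    for sel in (["top"],["scene"],["top","scene"]):
        R=fit([ims[n] for n in sel],[ps[n] for n in sel],S,.045,[g[0],g[1],0])
        print(nm,sel,R.x[:2],np.degrees(R.x[2])%360,R.fun)
bw=back([(306,156)],ps['top'],.03); print('bowl',bw)
for uv in [(160+65/3.3,120+142/3.3),(160+98/3.3,120+246/3.3),(160+317/3.3,120+62/3.3),(160+352/3.3,120+164/3.3)]:
    print('traycorner',back([uv],ps['top'],.026))
print('hammer head',back([(160+740/3.3,120+375/3.3)],ps['top'],.02))
E
```

```text
c ['top'] [ 0.4449 -0.1303] 11.381867935350888 12.621291169071473
c ['scene'] [ 0.4427 -0.1286] 11.028687101356097 3.5839513085987944
c ['top', 'scene'] [ 0.445  -0.1294] 11.377213660034831 28.52742346952572
d ['top'] [ 0.452 -0.301] 192.2436412719036 13.018516610498544
d ['scene'] [ 0.4499 -0.2993] 192.9588191652097 6.33172950127233
d ['top', 'scene'] [ 0.451  -0.3003] 193.22872033573753 29.98902797980434
blk ['top'] [ 0.6167 -0.2939] 19.44788700399883 8.795876893579448
blk ['scene'] [ 0.6141 -0.2921] 18.904598125240838 3.5941531676276086
blk ['top', 'scene'] [ 0.6154 -0.293 ] 18.92597913007715 25.044990363496986
bowl [[ 0.602  -0.1312  0.03  ]]
traycorner [[0.5818 0.2149 0.026 ]]
traycorner [[0.4943 0.1845 0.026 ]]
traycorner [[0.6518 0.006  0.026 ]]
traycorner [[ 0.5642 -0.0237  0.026 ]]
hammer head [[ 0.3917 -0.3375  0.02  ]]
```

```bash
cat >> h.py <<'E'
def box(x0,x1,y0,y1,z0,z1): return np.array([[x,y,z] for x in(x0,x1) for y in(y0,y1) for z in(z0,z1)])
TR=[box(-.046,.046,.103,.113,0,.026),box(-.046,.046,-.113,-.103,0,.026),box(-.046,.046,-.113,.113,0,.016)]
def slab(S,z0,z1): return np.r_[np.c_[S,np.full(4,z0)],np.c_[S,np.full(4,z1)]]
TR+= [slab(W+[0,.024],.006,.051), slab(-W+[0,.079],.006,.051)]
def traymask(im):
    f=cv2.cvtColor(im,cv2.COLOR_BGR2HSV); m=((f[...,1]>75)).astype(np.uint8)
    return m
def tproj(v,P,p):
    c,s=np.cos(v[2]),np.sin(v[2]);Q=P.copy();Q[:,:2]=P[:,:2]@np.array([[c,s],[-s,c]])+v[:2]
    return proj(Q,p)
def rtray(v,p,r0,c0,h,w):
    o=np.zeros((h,w))
    for P in TR:
        q=tproj(v,P,p); hh=cv2.convexHull(q.astype(np.float32)).reshape(-1,2)
        o=np.maximum(o,render(hh,r0,c0,h,w,4))
    return o
E
python3 - <<'E'
from h import *
from plant import vision
np.set_printoptions(precision=4,suppress=True)
ps={n:vision.camera_params(n) for n in("top","scene")}
ims={n:cv2.imread(f'pics/{n}0.png') for n in ps}
v0=np.array([.573,.0954,np.radians(18.5)])
data={}
for n,p in ps.items():
    c=proj([[*v0[:2],.02]],p)[0].astype(int); r0,c0=c[1]-50,c[0]-65
    m=traymask(ims[n])[r0:r0+100,c0:c0+130]
    m=cv2.morphologyEx(m,cv2.MORPH_CLOSE,np.ones((3,3)))
    k,L,st,_=cv2.connectedComponentsWithStats(m); b=L[50,65] or 1+np.argmax(st[1:,4])
    m=(L==b).astype(np.uint8); cs,_=cv2.findContours(m,cv2.RETR_EXTERNAL,cv2.CHAIN_APPROX_NONE); cv2.drawContours(m,cs,-1,1,-1)
    data[n]=(m,r0,c0)
def f(v,sel): return sum(((rtray(v,ps[n],r0,c0,100,130)-m)**2).sum() for n in sel for m,r0,c0 in [data[n]])
for sel in (["top"],["scene"],["top","scene"]):
    R=minimize(f,v0,args=(sel,),method='Nelder-Mead',options=dict(initial_simplex=v0+np.array([[0,0,0],[.01,0,0],[0,.01,0],[0,0,.1]]),xatol=1e-5,fatol=1e-3))
    print('tray',sel,R.x[:2],np.degrees(R.x[2]),R.fun)
v=R.x
outs=[]
for n,p in ps.items():
    m,r0,c0=data[n]; k=rtray(v,p,r0,c0,100,130)
    im=ims[n][r0:r0+100,c0:c0+130]
    im2=cv2.resize(im,None,fx=3,fy=3,interpolation=cv2.INTER_CUBIC)
    for P in TR:
        q=((tproj(v,P,p)-[c0,r0]+.5)*3-.5)
        hh=cv2.convexHull(q.astype(np.float32)).astype(np.int32); cv2.polylines(im2,[hh],True,(255,0,0),1)
    outs.append(np.hstack([im2,cv2.cvtColor(cv2.resize(m*255,None,fx=3,fy=3),cv2.COLOR_GRAY2BGR)]))
cv2.imwrite('pics/trayfit.png',np.vstack(outs))
E
```

```text
tray ['top'] [0.5763 0.0983] 18.556897777895585 25.530565167243367
tray ['scene'] [0.5735 0.0993] 18.014483654664915 66.25110342176086
tray ['top', 'scene'] [0.5755 0.0985] 18.398701679101933 138.99717031910805
```

View pics/trayfit.png

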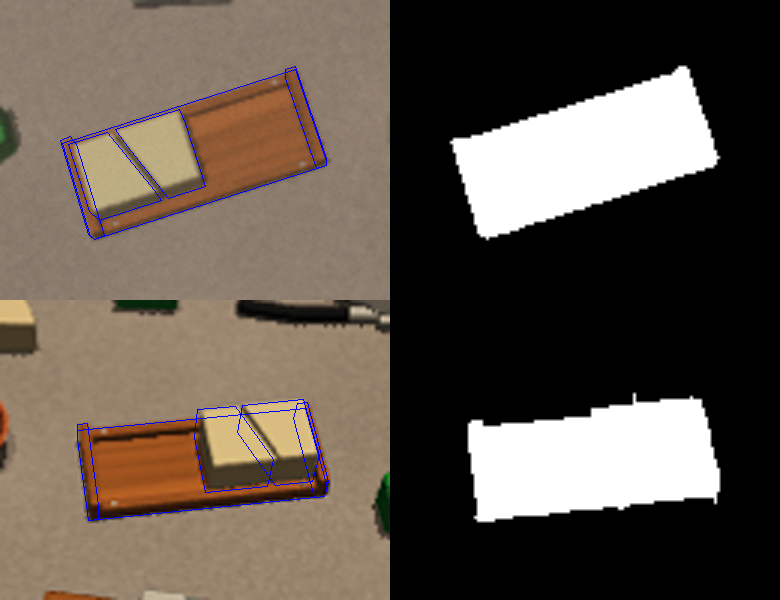

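Run:
```python
from h import *
from plant import vision
np.set_printoptions(precision=4,suppress=True)
ps={n:vision.camera_params(n) for n in("top","scene")}
ims={n:cv2.imread(f'pics/{n}0.png') for n in ps}
# per camera: union of a,b faces vs bright mask
t={'top':np.array([.5763,.0983,np.radians(18.55)]),'scene':np.array([.5735,.0993,np.radians(18.0)])}
def loc(v,y): return v[:2]+np.array([-np.sin(v[2]),np.cos(v[2])])*y
for n,p in ps.items():
    v=t[n]; c=proj([[*loc(v,.05),.051]],p)[0].astype(int);H=32;r0,c0=c[1]-H,c[0]-H
    s=soft(ims[n])[r0:r0+2*H,c0:c0+2*H]
    pt=proj([[*loc(v,.018),.051],[*loc(v,.08),.051]],p).astype(int)
    hi=np.mean([s[q[1]-r0-2:q[1]-r0+3,q[0]-c0-2:q[0]-c0+3].mean() for q in pt]); lo=np.median(s[0])
    if n=='top': pass
    m=np.clip((s-lo)/(hi-lo),0,1); 
    f0=ims[n][r0:r0+2*H,c0:c0+2*H].astype(float); 
    m[(f0[...,0]<90)]*=.3   # orange wood has low blue
    k,L,st,_=cv2.connectedComponentsWithStats((m>.35).astype(np.uint8)); b=1+np.argmax(st[1:,4])
    keep=np.zeros_like(m)
    for q in pt: keep[L==L[q[1]-r0,q[0]-c0]]=1
    m=m*keep
    print(n,lo,hi,(m>.5).sum())
    def f(u):
        o=np.maximum(render(proj(place(W,*u[:3],.051),p),r0,c0,2*H,2*H),render(proj(place(W,*u[3:],.051),p),r0,c0,2*H,2*H))
        return ((o-m)**2).sum()
    u0=np.r_[loc(v,.024),v[2],loc(v,.077),v[2]+np.pi]
    best=None
    for k in range(4):
        sx=np.vstack([u0]+[u0+d for d in np.diag([.006,.006,.08]*2)])
        R=minimize(f,u0,method='Nelder-Mead',options=dict(initial_simplex=sx,xatol=1e-5,fatol=1e-3,maxiter=3000)); u0=R.x
    u=R.x; print(n,R.fun)
    for q,nm in((u[:3],'a'),(u[3:],'b')):
        d=q[:2]-v[:2];cc,ss=np.cos(v[2]),np.sin(v[2])
        print(nm,q[:2],np.degrees(q[2]),'in tray mm',1e3*np.array([cc*d[0]+ss*d[1],-ss*d[0]+cc*d[1]]))
    im2=cv2.resize(ims[n][r0:r0+2*H,c0:c0+2*H],None,fx=6,fy=6,interpolation=cv2.INTER_CUBIC)
    for q in(u[:3],u[3:]): cv2.polylines(im2,[((proj(place(W,*q,.051),p)-[c0,r0]+.5)*6-.5).astype(np.int32)],True,(255,0,0),1)
    t[n]=im2
cv2.imwrite('pics/ab.png',np.hstack([t['top'],t['scene']]))
```

```text
top 155.0 232.12 791
top 40.09023412711864
a [0.5684 0.1229] 19.451543091176177 in tray mm [ 0.3637 25.7962]
b [0.5506 0.1712] 198.4477086766417 in tray mm [-1.2074 77.2817]
scene 178.0 276.76 595
scene 27.455863236108385
a [0.5663 0.1241] 19.672511991781192 in tray mm [ 0.808  25.7908]
b [0.5481 0.1727] 198.59847588889588 in tray mm [-1.4679 77.6402]
```

View pics/ab.png

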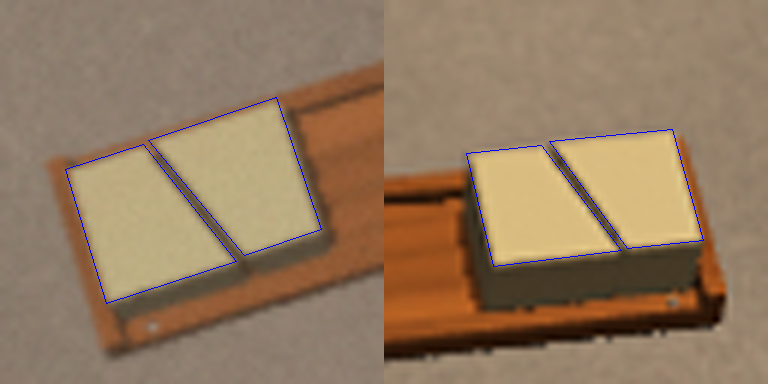

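```bash
cat > g.py <<'E'
import sys,numpy as np
from plant import r
s=r.get_state()
from scipy.spatial.transform import Rotation as Ro
R=Ro.from_quat(s['eef_rot']); p=np.array(s['tool_pos'])
M=R.as_matrix(); yaw=np.degrees(np.arctan2(M[1,0],M[0,0]))
print('t',round(s['clock'],2),'p',p.round(4),'yaw',round(yaw,2),'tilt',M[:,2].round(4),'open',round(s['opening']*88,1),'F',np.round(s['contact_force'],1),'q',np.round(s['q'],2))
a=[float(x) for x in sys.argv[1:]]
for i in range(0,len(a),4):
    t=np.array(a[i:i+3]); print(t,'delta cm',(M.T@(t-p)*100).round(2),'turn',round((yaw-a[i+3]+180)%360-180,2))
E
python3 g.py .40 .45 .25 50 .52 .2 .25 40 .52 -.05 .25 25 .451 -.3002 .25 12.6
```

```text
t 0.4 p [0.2632 0.5668 0.2496] yaw 65.09 tilt [-1.e-04 -2.e-04 -1.e+00] open 87.9 F [0.8 0.4 0.3] q [-1.1   0.69 -0.19  1.57  0.16  0.9  -0.22]
[0.4  0.45 0.25] delta cm [-4.83 17.33 -0.04] turn 15.09
[0.52 0.2  0.25] delta cm [-2.245e+01  3.874e+01 -3.000e-02] turn 25.09
[ 0.52 -0.05  0.25] delta cm [-4.512e+01  4.927e+01 -3.000e-02] turn 40.09
[ 0.451  -0.3002  0.25  ] delta cm [-7.072e+01  5.355e+01 -2.000e-02] turn 52.49
```

Request:
send_rows(series=[{"delta_pos": [-1, 3.6, 0], "turn": 3, "jaw": 0.1}, {"delta_pos": [-2.2, 7.2, 0], "turn": 6, "jaw": 0.1}, {"delta_pos": [-3.5, 10.8, 0], "turn": 9, "jaw": 0.1}, {"delta_pos": [-4.8, 14.4, 0], "turn": 12, "jaw": 0.1}, {"delta_pos": [-6.2, 17.8, 0], "turn": 15, "jaw": 0.1}, {"delta_pos": [-8.4, 20.7, 0], "turn": 17, "jaw": 0.1}, {"delta_pos": [-10.7, 23.5, 0], "turn": 19, "jaw": 0.1}, {"delta_pos": [-13, 26.4, 0], "turn": 21, "jaw": 0.1}])

```text
clock: 1.07
tool_pos: [0.4486, 0.3363, 0.2498]
eef_rot: [0.927, 0.375, 0.0, -0.0]
contact_force: [-0.2, 0.5, 0.3]
opening: 0.898
```

```bash
python3 g.py .52 .2 .25 40 .52 -.05 .25 25 .451 -.3002 .25 12.6
```

```text
t 1.07 p [0.4486 0.3363 0.2498] yaw 44.0 tilt [ 2.e-04  3.e-04 -1.e+00] open 79.0 F [-0.2  0.5  0.3] q [-0.65  0.6  -0.12  1.77  0.1   0.78 -0.06]
[0.52 0.2  0.25] delta cm [-4.33 14.77 -0.02] turn 4.0
[ 0.52 -0.05  0.25] delta cm [-2.170e+01  3.275e+01 -3.000e-02] turn 19.0
[ 0.451  -0.3002  0.25  ] delta cm [-4.404e+01  4.596e+01 -4.000e-02] turn 31.4
```

Request:
send_rows(series=[{"delta_pos": [-2.7, 2.8, 0], "turn": 2, "jaw": 0.1}, {"delta_pos": [-5.5, 5.7, 0], "turn": 4, "jaw": 0.1}, {"delta_pos": [-8.2, 8.6, 0], "turn": 6, "jaw": 0.1}, {"delta_pos": [-11, 11.5, 0], "turn": 8, "jaw": 0.1}, {"delta_pos": [-13.7, 14.3, 0], "turn": 10, "jaw": 0.1}, {"delta_pos": [-16.5, 17.2, 0], "turn": 12, "jaw": 0.1}, {"delta_pos": [-19.2, 20.1, 0], "turn": 14, "jaw": 0.1}, {"delta_pos": [-22, 23, 0], "turn": 16, "jaw": 0.1}])

```text
clock: 1.73
tool_pos: [0.4499, 0.0179, 0.25]
eef_rot: [0.97, 0.242, 0.0, -0.0]
contact_force: [1.1, 0.7, 0.3]
opening: 0.903
```

```bash
python3 g.py  .451 -.3002 .25 12.6
```

```text
t 1.73 p [0.4499 0.0179 0.25  ] yaw 28.03 tilt [ 9.e-04  3.e-04 -1.e+00] open 79.4 F [1.1 0.7 0.3] q [-0.08  0.47 -0.09  2.07  0.07  0.6   0.27]
[ 0.451  -0.3002  0.25  ] delta cm [-1.485e+01  2.813e+01 -1.000e-02] turn 15.43
```

Request:
send_rows(series=[{"delta_pos": [-1.9, 3.5, 0], "turn": 2, "jaw": 0.1}, {"delta_pos": [-3.7, 7, 0], "turn": 4, "jaw": 0.1}, {"delta_pos": [-5.6, 10.5, 0], "turn": 6, "jaw": 0.1}, {"delta_pos": [-7.4, 14, 0], "turn": 8, "jaw": 0.1}, {"delta_pos": [-9.3, 17.6, 0], "turn": 10, "jaw": 0.1}, {"delta_pos": [-11.2, 21.1, 0], "turn": 12, "jaw": 0.1}, {"delta_pos": [-13, 24.6, 4], "turn": 14, "jaw": 0.1}, {"delta_pos": [-14.85, 28.1, 8], "turn": 15.4, "jaw": 0.1}])

```text
clock: 2.4
tool_pos: [0.4523, -0.2811, 0.1911]
eef_rot: [0.994, 0.109, 0.002, 0.002]
contact_force: [-0.2, 0.2, 0.8]
opening: 0.899
```

```bash
python3 g.py  .451 -.3002 .028 12.6
python3 - <<'E'
from h import *
from plant import vision
a=vision.snapshot('top')[150:300,300:450];b=vision.snapshot('scene')[110:260,90:240]
cv2.imwrite('pics/pre_d.png',cv2.resize(np.hstack([a,b]),None,fx=2.6,fy=2.6,interpolation=cv2.INTER_CUBIC))
E
```

```text
t 2.4 p [ 0.4523 -0.2811  0.1911] yaw 12.5 tilt [ 0.005  -0.0029 -1.    ] open 79.1 F [-0.2  0.2  0.8] q [ 0.49  0.65 -0.04  1.91  0.04  0.57  0.64]
[ 0.451  -0.3002  0.028 ] delta cm [-0.61  1.77 16.32] turn -0.1
```

View pics/pre_d.png

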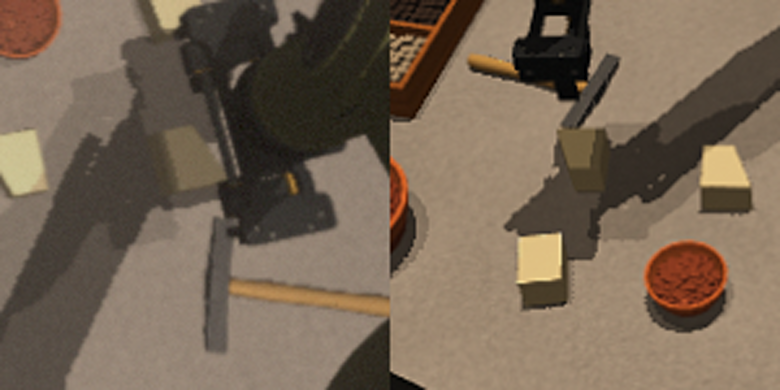

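Request:
send_rows(series=[{"delta_pos": [0, 0, 0], "turn": 0, "jaw": 0.1}, {"delta_pos": [0, 0, 0], "turn": 0, "jaw": 0.1}])

```text
clock: 2.67
tool_pos: [0.4517, -0.2767, 0.1908]
eef_rot: [0.994, 0.111, 0.0, -0.0]
contact_force: [0.3, 0.1, 1.0]
opening: 0.901
```

```bash
python3 g.py  .451 -.3002 .028 12.6
```

```text
t 2.67 p [ 0.4517 -0.2767  0.1908] yaw 12.78 tilt [ 7.e-04  9.e-04 -1.e+00] open 79.3 F [0.3 0.1 1. ] q [ 0.49  0.65 -0.04  1.92  0.04  0.58  0.64]
[ 0.451  -0.3002  0.028 ] delta cm [-0.6   2.29 16.28] turn 0.18
```

Align above first, descending to 7 cm, then check.

Request:
send_rows(series=[{"delta_pos": [-0.6, 2.3, 2], "turn": 0.2, "jaw": 0.1}, {"delta_pos": [-0.6, 2.3, 5], "turn": 0.2, "jaw": 0.1}, {"delta_pos": [-0.6, 2.3, 8], "turn": 0.2, "jaw": 0.1}, {"delta_pos": [-0.6, 2.3, 10], "turn": 0.2, "jaw": 0.1}, {"delta_pos": [-0.6, 2.3, 10], "turn": 0.2, "jaw": 0.1}])

```text
clock: 3.08
tool_pos: [0.4499, -0.2988, 0.0885]
eef_rot: [0.994, 0.11, -0.001, -0.002]
contact_force: [-0.6, -0.3, -0.6]
opening: 0.898
```

```bash
python3 g.py  .451 -.3002 .028 12.6
python3 - <<'E'
from h import *
from plant import vision
a=vision.snapshot('top')[150:300,300:450];b=vision.snapshot('scene')[110:260,90:240]
cv2.imwrite('pics/pre_d2.png',cv2.resize(np.hstack([a,b]),None,fx=2.6,fy=2.6,interpolation=cv2.INTER_CUBIC))
E
```

```text
t 3.08 p [ 0.4499 -0.2988  0.0885] yaw 12.68 tilt [-0.0031  0.0034 -1.    ] open 79.0 F [-0.6 -0.3 -0.6] q [ 0.52  0.83 -0.03  1.94  0.06  0.37  0.66]
[ 0.451  -0.3002  0.028 ] delta cm [0.09 0.19 6.05] turn 0.08
```

View pics/pre_d2.png

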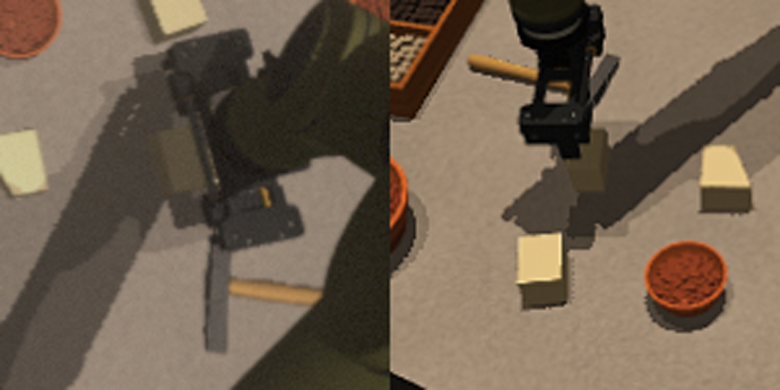

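Request:
send_rows(series=[{"delta_pos": [0.1, 0.1, 2], "turn": 0, "jaw": 0.1}, {"delta_pos": [0.1, 0.1, 4], "turn": 0, "jaw": 0.1}, {"delta_pos": [0.1, 0.1, 5.4], "turn": 0, "jaw": 0.1}, {"delta_pos": [0.1, 0.1, 6], "turn": 0, "jaw": 0.1}, {"delta_pos": [0.1, 0.1, 6], "turn": 0, "jaw": 0.1}, {"delta_pos": [0.1, 0.1, 6], "turn": 0, "jaw": 0.1}])

```text
clock: 3.68
tool_pos: [0.4526, -0.3026, 0.0319]
eef_rot: [0.994, 0.109, 0.001, 0.001]
contact_force: [0.3, 0.7, 0.2]
opening: 0.9
```

```bash
python3 g.py  .451 -.3002 .028 12.6
```

```text
t 3.68 p [ 0.4526 -0.3026  0.0319] yaw 12.52 tilt [ 2.1e-03 -9.0e-04 -1.0e+00] open 79.2 F [0.3 0.7 0.2] q [ 0.52  0.94 -0.02  1.95  0.07  0.26  0.66]
[ 0.451  -0.3002  0.028 ] delta cm [-0.1  -0.27  0.39] turn -0.08
```

Request:
send_rows(series=[{"delta_pos": [0, 0, 0], "turn": 0, "jaw": 0.1}, {"delta_pos": [0, 0, 0], "turn": 0, "jaw": 0.1}])

```text
clock: 3.85
tool_pos: [0.4523, -0.3028, 0.0317]
eef_rot: [0.994, 0.109, 0.001, 0.001]
contact_force: [-0.0, 0.5, -0.3]
opening: 0.898
```

```bash
python3 g.py  .451 -.3002 .028 12.6
```

```text
t 3.85 p [ 0.4523 -0.3028  0.0317] yaw 12.49 tilt [ 0.0019 -0.0011 -1.    ] open 79.0 F [-0.   0.5 -0.3] q [ 0.52  0.94 -0.02  1.95  0.07  0.26  0.66]
[ 0.451  -0.3002  0.028 ] delta cm [-0.07 -0.28  0.36] turn -0.11
```

Request:
send_rows(series=[{"delta_pos": [-0.1, -0.3, 0.3], "turn": 0, "jaw": 0.1}, {"delta_pos": [-0.1, -0.3, 0.3], "turn": 0, "jaw": 0.1}, {"delta_pos": [-0.1, -0.3, 0.3], "turn": 0, "jaw": 0.1}])

```text
clock: 4.1
tool_pos: [0.4497, -0.2993, 0.0274]
eef_rot: [0.994, 0.109, -0.0, -0.0]
contact_force: [0.1, 0.3, 0.4]
opening: 0.898
```

```bash
python3 g.py  .451 -.3002 .028 12.6;  python3 - <<'E'
from h import *
from plant import vision
a=vision.snapshot('top')[150:300,300:450];b=vision.snapshot('scene')[110:260,90:240]
cv2.imwrite('pics/pre_d3.png',cv2.resize(np.hstack([a,b]),None,fx=2.6,fy=2.6,interpolation=cv2.INTER_CUBIC))
E
```

```text
t 4.1 p [ 0.4497 -0.2993  0.0274] yaw 12.5 tilt [-4.e-04  4.e-04 -1.e+00] open 79.0 F [0.1 0.3 0.4] q [ 0.51  0.94 -0.02  1.96  0.07  0.24  0.65]
[ 0.451  -0.3002  0.028 ] delta cm [ 0.11  0.11 -0.06] turn -0.1
```

View pics/pre_d3.png

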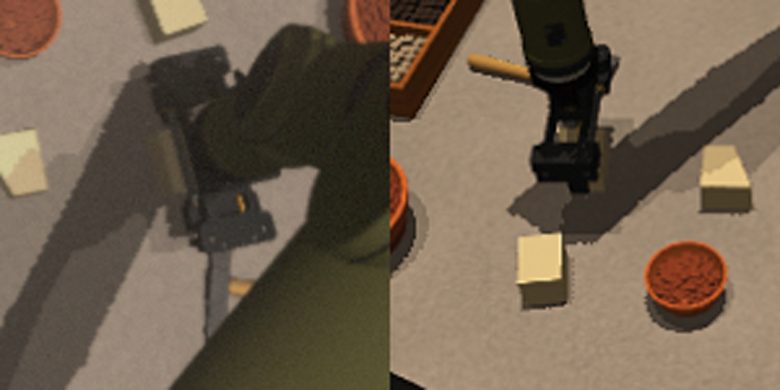

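Request:
send_rows(series=[{"delta_pos": [0.1, 0.1, 0], "turn": 0, "jaw": 0.2}, {"delta_pos": [0.1, 0.1, 0], "turn": 0, "jaw": 0.25}, {"delta_pos": [0.1, 0.1, 0], "turn": 0, "jaw": 0.5}, {"delta_pos": [0.1, 0.1, 0], "turn": 0, "jaw": 0.5}, {"delta_pos": [0.1, 0.1, 0], "turn": 0, "jaw": 0.5}, {"delta_pos": [0.1, 0.1, 0], "turn": 0, "jaw": 0.5}], force=35)

```text
clock: 4.7
tool_pos: [0.4512, -0.3006, 0.0273]
eef_rot: [0.994, 0.109, 0.0, 0.0]
contact_force: [1.3, -0.4, -1.9]
opening: 0.723
```

```bash
python3 g.py  .5828 .0750 .16 18.5
```

```text
t 4.7 p [ 0.4512 -0.3006  0.0273] yaw 12.49 tilt [ 4.e-04 -2.e-04 -1.e+00] open 63.6 F [ 1.3 -0.4 -1.9] q [ 0.52  0.94 -0.02  1.95  0.07  0.25  0.65]
[0.5828 0.075  0.16  ] delta cm [ 20.97 -33.83 -13.27] turn -6.01
```

Request:
send_rows(series=[{"delta_pos": [0, 0, -1], "turn": 0, "jaw": 0.5}, {"delta_pos": [0, 0, -3], "turn": 0, "jaw": 0.5}, {"delta_pos": [0, 0, -6], "turn": 0, "jaw": 0.5}, {"delta_pos": [0, 0, -9], "turn": 0, "jaw": 0.5}, {"delta_pos": [1.5, -2.4, -11.5], "turn": -1, "jaw": 0.5}, {"delta_pos": [3.2, -5.1, -13], "turn": -2, "jaw": 0.5}, {"delta_pos": [5, -8.1, -13], "turn": -3, "jaw": 0.5}, {"delta_pos": [6.8, -11, -13], "turn": -4, "jaw": 0.5}])

```text
clock: 5.37
tool_pos: [0.494, -0.1772, 0.1591]
eef_rot: [0.99, 0.143, 0.001, 0.0]
contact_force: [0.2, -0.5, -1.9]
opening: 0.726
```

```bash
python3 g.py  .5828 .0750 .16 18.5
```

```text
t 5.37 p [ 0.494  -0.1772  0.1591] yaw 16.47 tilt [ 1.9e-03 -3.0e-04 -1.0e+00] open 63.9 F [ 0.2 -0.5 -1.9] q [ 0.27  0.7  -0.02  1.96  0.03  0.48  0.51]
[0.5828 0.075  0.16  ] delta cm [ 15.67 -21.67  -0.08] turn -2.03
```

Request:
send_rows(series=[{"delta_pos": [2.2, -3.1, 0], "turn": -0.5, "jaw": 0.5}, {"delta_pos": [4.5, -6.2, 0], "turn": -1, "jaw": 0.5}, {"delta_pos": [6.7, -9.3, 0], "turn": -1.5, "jaw": 0.5}, {"delta_pos": [9, -12.4, 0], "turn": -2, "jaw": 0.5}, {"delta_pos": [11.2, -15.5, 0], "turn": -2, "jaw": 0.5}, {"delta_pos": [13.4, -18.6, 0], "turn": -2, "jaw": 0.5}, {"delta_pos": [15.7, -21.7, 0], "turn": -2, "jaw": 0.5}, {"delta_pos": [15.7, -21.7, 0], "turn": -2, "jaw": 0.5}])

```text
clock: 6.03
tool_pos: [0.5844, 0.0867, 0.1578]
eef_rot: [0.986, 0.167, 0.002, -0.004]
contact_force: [1.3, 1.8, -2.9]
opening: 0.723
```

Request:
send_rows(series=[{"delta_pos": [0, 0, 3], "turn": 0, "jaw": 0.5}, {"delta_pos": [0, 0, 5], "turn": 0, "jaw": 0.5}, {"delta_pos": [0, 0, 5], "turn": 0, "jaw": 0.5}, {"delta_pos": [0, 0, 5], "turn": 0, "jaw": 0.5}])

```text
clock: 6.37
tool_pos: [0.5812, 0.0739, 0.1069]
eef_rot: [0.987, 0.161, -0.002, -0.0]
contact_force: [-0.6, -0.1, -1.9]
opening: 0.722
```

```bash
python3 g.py  .5828 .0750 .034 18.5
python3 - <<'E'
from h import *
from plant import vision
a=vision.snapshot('top')[100:250,160:310];b=vision.snapshot('scene')[150:300,200:350]
cv2.imwrite('pics/pl_d.png',cv2.resize(np.hstack([a,b]),None,fx=2.6,fy=2.6,interpolation=cv2.INTER_CUBIC))
E
```

```text
t 6.37 p [0.5812 0.0739 0.1069] yaw 18.48 tilt [-3.3e-03 -5.0e-04 -1.0e+00] open 63.5 F [-0.6 -0.1 -1.9] q [-0.22  0.84  0.03  1.8  -0.05  0.51  0.17]
[0.5828 0.075  0.034 ] delta cm [ 0.21 -0.05  7.29] turn -0.02
```

View pics/pl_d.png

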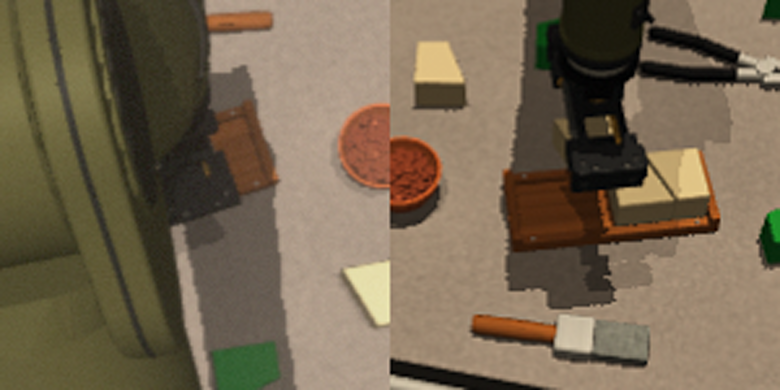

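Request:
send_rows(series=[{"delta_pos": [0.2, 0, 1], "turn": 0, "jaw": 0.5}, {"delta_pos": [0.2, 0, 1.8], "turn": 0, "jaw": 0.5}, {"delta_pos": [0.2, 0, 1.8], "turn": 0, "jaw": 0.5}, {"delta_pos": [0.2, 0, 1.8], "turn": 0, "jaw": 0.5}, {"delta_pos": [0.2, 0, 1.8], "turn": 0, "jaw": 0.5}])

```text
clock: 6.88
tool_pos: [0.5845, 0.0749, 0.0894]
eef_rot: [0.987, 0.161, -0.0, -0.0]
contact_force: [1.2, -0.3, -2.7]
opening: 0.724
```

```bash
python3 g.py  .5828 .0750 .034 18.5
python3 - <<'E'
from h import *
from plant import vision
a=vision.snapshot('top')[100:250,160:310];b=vision.snapshot('scene')[170:270,220:340]
cv2.imwrite('pics/pl_d2.png',cv2.resize(b,None,fx=6,fy=6,interpolation=cv2.INTER_CUBIC))
E
```

```text
t 6.88 p [0.5845 0.0749 0.0894] yaw 18.49 tilt [-1.e-04  1.e-04 -1.e+00] open 63.7 F [ 1.2 -0.3 -2.7] q [-0.22  0.87  0.03  1.8  -0.05  0.47  0.17]
[0.5828 0.075  0.034 ] delta cm [-0.16 -0.06  5.54] turn -0.01
```

View pics/pl_d2.png

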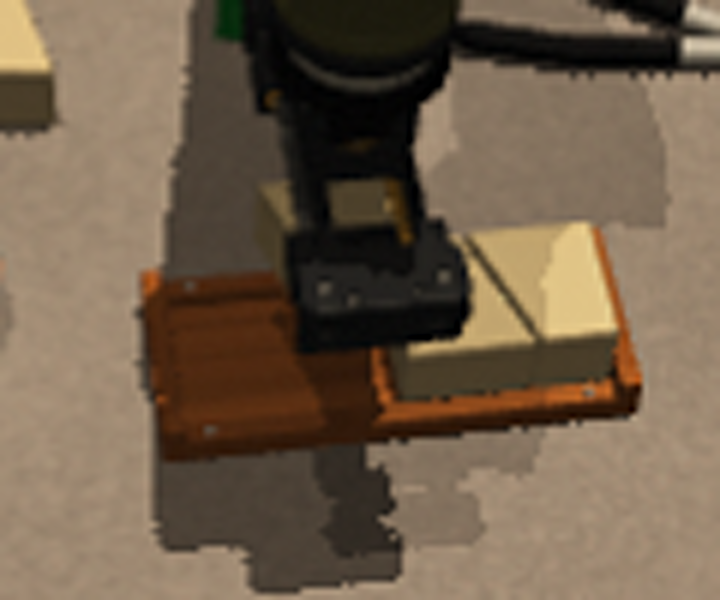

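Request:
send_rows(series=[{"delta_pos": [-0.15, 0, 0], "turn": 0, "jaw": 0.5}, {"delta_pos": [-0.15, 0, 0.5], "turn": 0, "jaw": 0.5}, {"delta_pos": [-0.15, 0, 1.2], "turn": 0, "jaw": 0.5}, {"delta_pos": [-0.15, 0, 1.9], "turn": 0, "jaw": 0.5}, {"delta_pos": [-0.15, 0, 2.6], "turn": 0, "jaw": 0.5}, {"delta_pos": [-0.15, 0, 2.6], "turn": 0, "jaw": 0.5}, {"delta_pos": [-0.15, 0, 2.6], "turn": 0, "jaw": 0.5}])

```text
clock: 7.57
tool_pos: [0.5826, 0.0744, 0.0625]
eef_rot: [0.987, 0.161, -0.001, -0.0]
contact_force: [-0.4, -0.3, -2.4]
opening: 0.723
```

```bash
python3 g.py  .5828 .0750 .034 18.5
```

```text
t 7.57 p [0.5826 0.0744 0.0625] yaw 18.49 tilt [-1.5e-03 -2.0e-04 -1.0e+00] open 63.6 F [-0.4 -0.3 -2.4] q [-0.22  0.91  0.03  1.81 -0.05  0.42  0.17]
[0.5828 0.075  0.034 ] delta cm [ 0.04 -0.05  2.85] turn -0.01
```

Request:
send_rows(series=[{"delta_pos": [0, 0, 0.6], "turn": 0, "jaw": 0.5}, {"delta_pos": [0, 0, 1.2], "turn": 0, "jaw": 0.5}, {"delta_pos": [0, 0, 1.8], "turn": 0, "jaw": 0.5}, {"delta_pos": [0, 0, 2.2], "turn": 0, "jaw": 0.5}, {"delta_pos": [0, 0, 2.5], "turn": 0, "jaw": 0.5}, {"delta_pos": [0, 0, 2.5], "turn": 0, "jaw": 0.5}, {"delta_pos": [0, 0, 2.5], "turn": 0, "jaw": 0.5}])

```text
clock: 8.15
tool_pos: [0.583, 0.0744, 0.0382]
eef_rot: [0.987, 0.161, -0.0, -0.0]
contact_force: [0.3, -0.2, -2.8]
opening: 0.725
```

```bash
python3 g.py  .5828 .0750 .0335 18.5
```

```text
t 8.15 p [0.583  0.0744 0.0382] yaw 18.49 tilt [-3.e-04  0.e+00 -1.e+00] open 63.8 F [ 0.3 -0.2 -2.8] q [-0.22  0.95  0.02  1.81 -0.05  0.38  0.17]
[0.5828 0.075  0.0335] delta cm [-0.   -0.06  0.47] turn -0.01
```

Request:
send_rows(series=[{"delta_pos": [0, 0, 0.15], "turn": 0, "jaw": 0.5}, {"delta_pos": [0, 0, 0.3], "turn": 0, "jaw": 0.5}, {"delta_pos": [0, 0, 0.4], "turn": 0, "jaw": 0.5}, {"delta_pos": [0, 0, 0.4], "turn": 0, "jaw": 0.5}, {"delta_pos": [0, 0, 0.4], "turn": 0, "jaw": 0.5}])

```text
clock: 8.57
tool_pos: [0.5831, 0.0745, 0.0344]
eef_rot: [0.987, 0.161, 0.0, -0.0]
contact_force: [-0.4, -1.0, -2.2]
opening: 0.724
```

```bash
python3 g.py  .5828 .0750 .0335 18.5
```

```text
t 8.57 p [0.5831 0.0745 0.0344] yaw 18.49 tilt [ 0.e+00  1.e-04 -1.e+00] open 63.7 F [-0.4 -1.  -2.2] q [-0.22  0.96  0.02  1.81 -0.05  0.37  0.17]
[0.5828 0.075  0.0335] delta cm [-0.01 -0.06  0.09] turn -0.01
```

Request:
send_rows(series=[{"delta_pos": [0, 0, 0.05], "turn": 0, "jaw": 0.5}, {"delta_pos": [0, 0, 0.1], "turn": 0, "jaw": 0.5}, {"delta_pos": [0, 0, 0.1], "turn": 0, "jaw": 0.5}])

```text
clock: 8.82
tool_pos: [0.5832, 0.0745, 0.0334]
eef_rot: [0.987, 0.161, 0.0, -0.0]
contact_force: [0.3, -0.4, -2.9]
opening: 0.722
```

```bash
python3 g.py  .5828 .0750 .0335 18.5
```

```text
t 8.82 p [0.5832 0.0745 0.0334] yaw 18.49 tilt [ 2.e-04  1.e-04 -1.e+00] open 63.6 F [ 0.3 -0.4 -2.9] q [-0.22  0.96  0.02  1.81 -0.05  0.37  0.17]
[0.5828 0.075  0.0335] delta cm [-0.02 -0.06 -0.01] turn -0.01
```

Request:
send_rows(series=[{"delta_pos": [0, 0, 0.05], "turn": 0, "jaw": 0.5}, {"delta_pos": [0, 0, 0.1], "turn": 0, "jaw": 0.5}, {"delta_pos": [0, 0, 0.1], "turn": 0, "jaw": 0.5}])

```text
clock: 9.07
tool_pos: [0.5832, 0.0744, 0.0334]
eef_rot: [0.987, 0.161, 0.0, -0.0]
contact_force: [-1.7, 0.2, 6.4]
opening: 0.724
```

```bash
python3 g.py  .5828 .0750 .0335 18.5
```

```text
t 9.07 p [0.5832 0.0744 0.0334] yaw 18.48 tilt [ 4.e-04  2.e-04 -1.e+00] open 63.7 F [-1.7  0.2  6.4] q [-0.22  0.96  0.02  1.81 -0.05  0.37  0.17]
[0.5828 0.075  0.0335] delta cm [-0.02 -0.06 -0.01] turn -0.02
```

Request:
send_rows(series=[{"delta_pos": [0, 0, -0.05], "turn": 0, "jaw": 0.25}, {"delta_pos": [0, 0, -0.05], "turn": 0, "jaw": 0.2}, {"delta_pos": [0, 0, -0.05], "turn": 0, "jaw": 0.15}, {"delta_pos": [0, 0, -0.05], "turn": 0, "jaw": 0.12}, {"delta_pos": [0, 0, -1], "turn": 0, "jaw": 0.12}, {"delta_pos": [0, 0, -3], "turn": 0, "jaw": 0.1}, {"delta_pos": [0, 0, -6], "turn": 0, "jaw": 0.1}, {"delta_pos": [0, 0, -9], "turn": 0, "jaw": 0.1}])

```text
clock: 9.73
tool_pos: [0.5824, 0.0743, 0.1233]
eef_rot: [0.987, 0.161, -0.001, -0.0]
contact_force: [0.9, 0.3, 0.8]
opening: 0.896
```

```bash
python3 g.py  .4438 -.1295 .15 11.2;  python3 - <<'E'
from h import *
from plant import vision
b=vision.snapshot('scene')[170:270,220:340]
cv2.imwrite('pics/pl_d3.png',cv2.resize(b,None,fx=6,fy=6,interpolation=cv2.INTER_CUBIC))
E
```

```text
t 9.73 p [0.5824 0.0743 0.1233] yaw 18.49 tilt [-1.7e-03 -2.0e-04 -1.0e+00] open 78.8 F [0.9 0.3 0.8] q [-0.23  0.81  0.04  1.79 -0.05  0.54  0.17]
[ 0.4438 -0.1295  0.15  ] delta cm [-19.62  14.93  -2.64] turn 7.29
```

View pics/pl_d3.png

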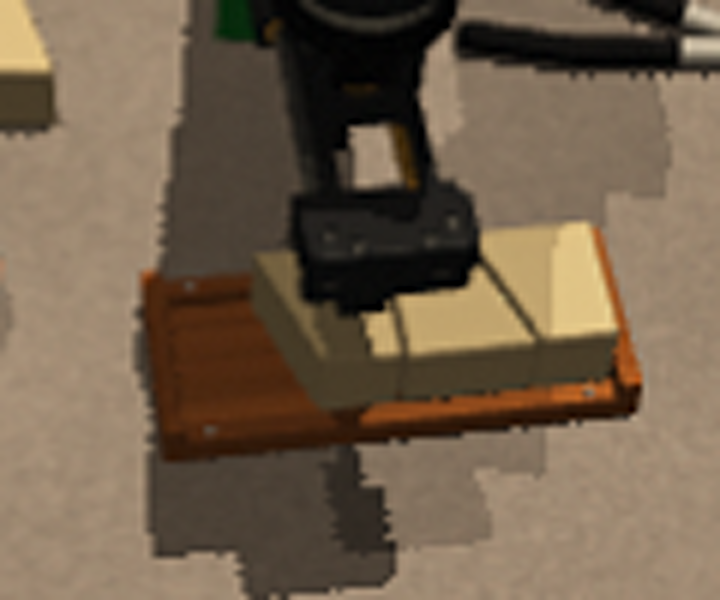

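Request:
send_rows(series=[{"delta_pos": [-2.6, 2, -1], "turn": 1, "jaw": 0.1}, {"delta_pos": [-5.4, 4.2, -2], "turn": 2, "jaw": 0.1}, {"delta_pos": [-8.4, 6.4, -2.6], "turn": 3.5, "jaw": 0.1}, {"delta_pos": [-11.4, 8.7, -2.6], "turn": 5, "jaw": 0.1}, {"delta_pos": [-14.4, 11, -2.6], "turn": 6, "jaw": 0.1}, {"delta_pos": [-17.2, 13.1, -2.6], "turn": 7.3, "jaw": 0.1}, {"delta_pos": [-19.6, 14.9, -2.6], "turn": 7.3, "jaw": 0.1}, {"delta_pos": [-19.6, 14.9, -2.6], "turn": 7.3, "jaw": 0.1}])

```text
clock: 10.45
tool_pos: [0.4396, -0.135, 0.1489]
eef_rot: [0.996, 0.093, -0.002, 0.001]
contact_force: [-0.6, 0.5, 0.8]
opening: 0.899
```

```bash
python3 g.py  .4438 -.1295 .07 11.2;  python3 - <<'E'
from h import *
from plant import vision
np.set_printoptions(precision=4,suppress=True)
for n in('top','scene'): cv2.imwrite(f'pics/{n}1.png',vision.snapshot(n))
a=cv2.imread('pics/top1.png')[110:260,160:350];b=cv2.imread('pics/scene1.png')[110:260,170:360]
cv2.imwrite('pics/m1.png',cv2.resize(np.hstack([a,b]),None,fx=2.1,fy=2.1,interpolation=cv2.INTER_CUBIC))
E
```

```text
t 10.45 p [ 0.4396 -0.135   0.1489] yaw 10.62 tilt [-0.0043 -0.0033 -1.    ] open 79.1 F [-0.6  0.5  0.8] q [ 0.19  0.66  0.01  2.15 -0.    0.33  0.39]
[ 0.4438 -0.1295  0.07  ] delta cm [ 0.55 -0.49  7.89] turn -0.58
```

View pics/m1.png

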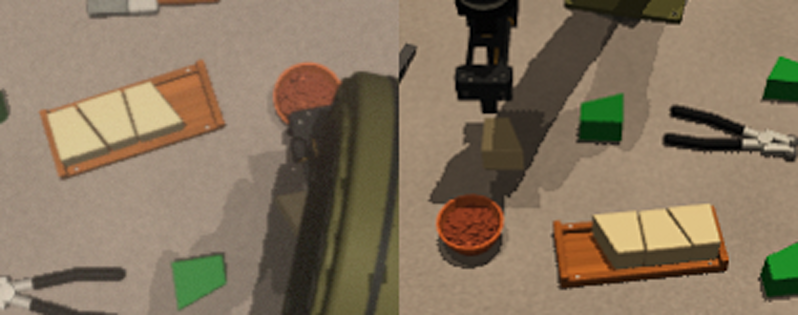

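Run:
```python
from h import *
from plant import vision
np.set_printoptions(precision=4,suppress=True)
ps={n:vision.camera_params(n) for n in("top","scene")}
A={'top':(.5684,.1229,19.45,.5506,.1712,198.45,.5763,.0983),'scene':(.5663,.1241,19.67,.5481,.1727,198.6,.5735,.0993)}
o2=[]
for n,p in ps.items():
    im=cv2.imread(f'pics/{n}1.png'); a=A[n]; al=np.radians(18.5)
    u=np.r_[a[0],a[1],np.radians(a[2]),a[3],a[4],np.radians(a[5]),a[6]+.0079,a[7]-.0238,al+np.pi]
    c=proj([[*u[:2],.051]],p)[0].astype(int);H=40;r0,c0=c[1]-H,c[0]-H
    s=soft(im)[r0:r0+2*H,c0:c0+2*H]; f0=im[r0:r0+2*H,c0:c0+2*H].astype(float)
    pt=proj([[*u[i:i+2],.051] for i in(0,3,6)],p).astype(int)
    hi=np.mean([s[q[1]-r0-2:q[1]-r0+3,q[0]-c0-2:q[0]-c0+3].mean() for q in pt]); lo=np.median(s[0])
    m=np.clip((s-lo)/(hi-lo),0,1); m[f0[...,0]<90]*=.3
    k,L=cv2.connectedComponents((m>.35).astype(np.uint8)); keep=np.zeros_like(m)
    for q in pt: keep[L==L[q[1]-r0,q[0]-c0]]=1
    m*=keep
    def f(u): return ((np.max([render(proj(place(W,*u[i:i+3],.051),p),r0,c0,2*H,2*H) for i in(0,3,6)],0)-m)**2).sum()
    for k in range(4):
        sx=np.vstack([u]+[u+d for d in np.diag([.004,.004,.06]*3)])
        R=minimize(f,u,method='Nelder-Mead',options=dict(initial_simplex=sx,xatol=1e-5,fatol=1e-3,maxiter=3000)); u=R.x
    print(n,R.fun)
    for i,nm in((0,'a'),(3,'b'),(6,'d')):
        d=u[i:i+2]-np.array(a[6:8]);cc,ss=np.cos(al),np.sin(al)
        print(nm,u[i:i+2],np.degrees(u[i+2]),'tray mm',1e3*np.array([cc*d[0]+ss*d[1],-ss*d[0]+cc*d[1]]))
    im2=cv2.resize(im[r0:r0+2*H,c0:c0+2*H],None,fx=4.8,fy=4.8,interpolation=cv2.INTER_CUBIC)
    for i in (0,3,6): cv2.polylines(im2,[((proj(place(W,*u[i:i+3],.051),p)-[c0,r0]+.5)*4.8-.5).astype(np.int32)],True,(255,0,0),1)
    o2.append(im2)
cv2.imwrite('pics/abd.png',np.hstack(o2))
```

```text
top 46.937685887017736
a [0.5688 0.1232] 19.374517509635545 tray mm [ 0.8092 25.9615]
b [0.5508 0.1719] 198.89417620807797 tray mm [-0.876  77.8596]
d [0.5837 0.0741] 199.09428237318275 tray mm [ -0.6384 -25.3452]
scene 1214.145777903258
a [0.5653 0.1236] 18.253171727413527 tray mm [-0.1153 25.627 ]
b [0.5468 0.1715] 197.75101958815372 tray mm [-2.4515 76.9658]
d [0.5798 0.075 ] 198.33371610242742 tray mm [ -1.702  -25.0222]
```

View pics/abd.png

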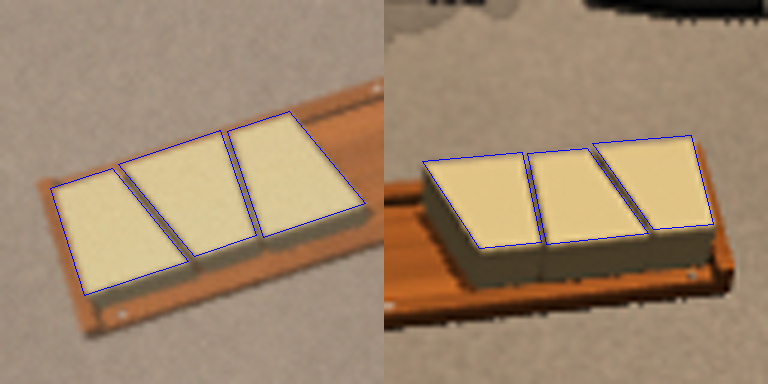

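Request:
send_rows(series=[{"delta_pos": [0.5, -0.5, 2], "turn": -0.6, "jaw": 0.1}, {"delta_pos": [0.5, -0.5, 4.5], "turn": -0.6, "jaw": 0.1}, {"delta_pos": [0.5, -0.5, 6.5], "turn": -0.6, "jaw": 0.1}, {"delta_pos": [0.5, -0.5, 6.5], "turn": -0.6, "jaw": 0.1}, {"delta_pos": [0.5, -0.5, 6.5], "turn": -0.6, "jaw": 0.1}, {"delta_pos": [0.5, -0.5, 6.5], "turn": -0.6, "jaw": 0.1}])

```text
clock: 11.05
tool_pos: [0.4494, -0.1224, 0.0841]
eef_rot: [0.995, 0.103, 0.001, -0.0]
contact_force: [0.6, -0.8, -0.2]
opening: 0.901
```

```bash
python3 g.py  .4438 -.1295 .028 11.2
```

```text
t 11.05 p [ 0.4494 -0.1224  0.0841] yaw 11.87 tilt [ 1.4e-03  2.0e-04 -1.0e+00] open 79.3 F [ 0.6 -0.8 -0.2] q [ 0.17  0.8   0.    2.17 -0.    0.17  0.38]
[ 0.4438 -0.1295  0.028 ] delta cm [-0.7   0.58  5.61] turn 0.67
```

Request:
send_rows(series=[{"delta_pos": [-0.7, 0.6, 0.5], "turn": 0.7, "jaw": 0.1}, {"delta_pos": [-0.7, 0.6, 1.5], "turn": 0.7, "jaw": 0.1}, {"delta_pos": [-0.7, 0.6, 1.5], "turn": 0.7, "jaw": 0.1}, {"delta_pos": [-0.7, 0.6, 1.5], "turn": 0.7, "jaw": 0.1}, {"delta_pos": [-0.7, 0.6, 1.5], "turn": 0.7, "jaw": 0.1}])

```text
clock: 11.47
tool_pos: [0.4428, -0.1305, 0.0684]
eef_rot: [0.995, 0.097, 0.0, -0.0]
contact_force: [0.1, -0.4, -0.4]
opening: 0.901
```

```bash
python3 g.py  .4438 -.1295 .028 11.2
```

```text
t 11.47 p [ 0.4428 -0.1305  0.0684] yaw 11.08 tilt [ 1.e-04  2.e-04 -1.e+00] open 79.3 F [ 0.1 -0.4 -0.4] q [ 0.19  0.83 -0.    2.19 -0.    0.12  0.38]
[ 0.4438 -0.1295  0.028 ] delta cm [ 0.11 -0.07  4.04] turn -0.12
```

Request:
send_rows(series=[{"delta_pos": [0.1, -0.1, 0.6], "turn": 0, "jaw": 0.1}, {"delta_pos": [0.1, -0.1, 1.2], "turn": 0, "jaw": 0.1}, {"delta_pos": [0.1, -0.1, 1.8], "turn": 0, "jaw": 0.1}, {"delta_pos": [0.1, -0.1, 2], "turn": 0, "jaw": 0.1}, {"delta_pos": [0.1, -0.1, 2], "turn": 0, "jaw": 0.1}])

```text
clock: 11.88
tool_pos: [0.4431, -0.1291, 0.0476]
eef_rot: [0.995, 0.097, -0.001, -0.0]
contact_force: [-1.0, 0.0, -0.2]
opening: 0.901
```

```bash
python3 g.py  .4438 -.1295 .028 11.2
```

```text
t 11.88 p [ 0.4431 -0.1291  0.0476] yaw 11.1 tilt [-1.4e-03  4.0e-04 -1.0e+00] open 79.3 F [-1.   0.  -0.2] q [ 0.18  0.88 -0.    2.19 -0.    0.08  0.38]
[ 0.4438 -0.1295  0.028 ] delta cm [0.06 0.05 1.96] turn -0.1
```

Request:
send_rows(series=[{"delta_pos": [0.1, 0, 0.3], "turn": 0, "jaw": 0.1}, {"delta_pos": [0.1, 0, 0.6], "turn": 0, "jaw": 0.1}, {"delta_pos": [0.1, 0, 0.9], "turn": 0, "jaw": 0.1}, {"delta_pos": [0.1, 0, 1.1], "turn": 0, "jaw": 0.1}, {"delta_pos": [0.1, 0, 1.2], "turn": 0, "jaw": 0.1}, {"delta_pos": [0.1, 0, 1.2], "turn": 0, "jaw": 0.1}])

```text
clock: 12.38
tool_pos: [0.4444, -0.129, 0.0361]
eef_rot: [0.995, 0.097, -0.0, -0.0]
contact_force: [-0.4, -0.8, 0.1]
opening: 0.898
```

```bash
python3 g.py  .4438 -.1295 .028 11.2;  python3 - <<'E'
from h import *
from plant import vision
b=vision.snapshot('scene')[120:240,170:290]
cv2.imwrite('pics/pre_c.png',cv2.resize(b,None,fx=5,fy=5,interpolation=cv2.INTER_CUBIC))
E
```

```text
t 12.38 p [ 0.4444 -0.129   0.0361] yaw 11.09 tilt [-3.e-04  2.e-04 -1.e+00] open 79.0 F [-0.4 -0.8  0.1] q [ 0.18  0.9  -0.    2.19  0.    0.05  0.37]
[ 0.4438 -0.1295  0.028 ] delta cm [-0.07  0.03  0.81] turn -0.11
```

View pics/pre_c.png

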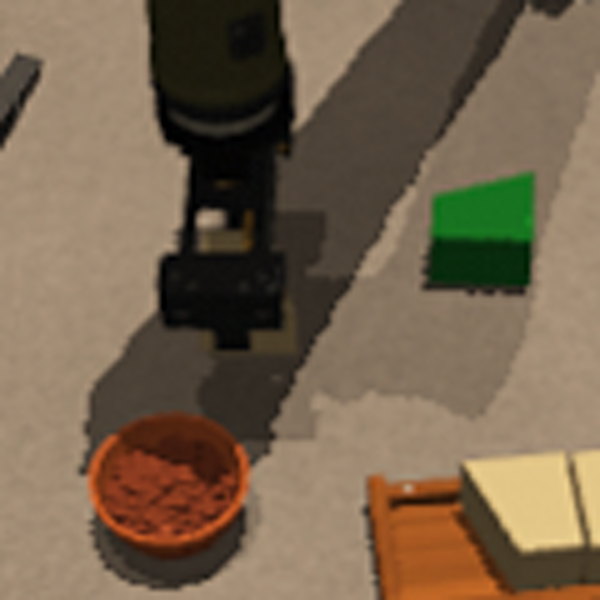

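Close on c.

Request:
send_rows(series=[{"delta_pos": [0, 0, 0], "turn": 0, "jaw": 0.2}, {"delta_pos": [0, 0, 0], "turn": 0, "jaw": 0.25}, {"delta_pos": [0, 0, 0], "turn": 0, "jaw": 0.5}, {"delta_pos": [0, 0, 0], "turn": 0, "jaw": 0.5}, {"delta_pos": [0, 0, 0], "turn": 0, "jaw": 0.5}, {"delta_pos": [0, 0, 0], "turn": 0, "jaw": 0.5}], force=40)

```text
clock: 12.93
tool_pos: [0.4446, -0.1291, 0.0365]
eef_rot: [0.995, 0.097, 0.0, -0.0]
contact_force: [0.7, 0.4, 2.6]
opening: 0.725
```

```bash
python3 g.py .5989 .0266 .14 18.5
```

```text
t 12.93 p [ 0.4446 -0.1291  0.0365] yaw 11.09 tilt [ 2.e-04  0.e+00 -1.e+00] open 63.8 F [0.7 0.4 2.6] q [ 0.18  0.9  -0.    2.19  0.    0.05  0.37]
[0.5989 0.0266 0.14  ] delta cm [ 18.14 -12.31 -10.35] turn -7.41
```

Request:
send_rows(series=[{"delta_pos": [0, 0, -1], "turn": 0, "jaw": 0.5}, {"delta_pos": [0, 0, -3], "turn": 0, "jaw": 0.5}, {"delta_pos": [0, 0, -6], "turn": 0, "jaw": 0.5}, {"delta_pos": [1.5, -1, -8.5], "turn": -1, "jaw": 0.5}, {"delta_pos": [4, -2.7, -10.3], "turn": -2, "jaw": 0.5}, {"delta_pos": [6.8, -4.6, -10.3], "turn": -3, "jaw": 0.5}, {"delta_pos": [9.6, -6.5, -10.3], "turn": -4, "jaw": 0.5}, {"delta_pos": [12.2, -8.3, -10.3], "turn": -5, "jaw": 0.5}])

```text
clock: 13.6
tool_pos: [0.5491, -0.0226, 0.1404]
eef_rot: [0.99, 0.141, 0.0, -0.0]
contact_force: [0.4, -0.0, -3.2]
opening: 0.723
```

```bash
python3 g.py .5989 .0266 .11 18.5
```

```text
t 13.6 p [ 0.5491 -0.0226  0.1404] yaw 16.15 tilt [ 5.e-04  5.e-04 -1.e+00] open 63.6 F [ 0.4 -0.  -3.2] q [-0.05  0.75  0.02  1.9  -0.03  0.49  0.27]
[0.5989 0.0266 0.11  ] delta cm [ 6.15 -3.33  3.05] turn -2.35
```

Request:
send_rows(series=[{"delta_pos": [2, -1.1, 0], "turn": -1, "jaw": 0.5}, {"delta_pos": [4, -2.2, 0.5], "turn": -2, "jaw": 0.5}, {"delta_pos": [5.5, -3, 1.5], "turn": -2.35, "jaw": 0.5}, {"delta_pos": [6.1, -3.3, 3], "turn": -2.35, "jaw": 0.5}, {"delta_pos": [6.1, -3.3, 3], "turn": -2.35, "jaw": 0.5}, {"delta_pos": [6.1, -3.3, 3], "turn": -2.35, "jaw": 0.5}, {"delta_pos": [6.1, -3.3, 3], "turn": -2.35, "jaw": 0.5}])

```text
clock: 14.18
tool_pos: [0.5967, 0.0232, 0.1098]
eef_rot: [0.987, 0.16, -0.001, 0.0]
contact_force: [0.2, -0.8, -3.2]
opening: 0.722
```

```bash
python3 g.py .5989 .0266 .095 18.5;  python3 - <<'E'
from h import *
from plant import vision
b=vision.snapshot('scene')[170:270,220:340]
cv2.imwrite('pics/pl_c.png',cv2.resize(b,None,fx=6,fy=6,interpolation=cv2.INTER_CUBIC))
E
```

```text
t 14.18 p [0.5967 0.0232 0.1098] yaw 18.37 tilt [-0.0016 -0.001  -1.    ] open 63.5 F [ 0.2 -0.8 -3.2] q [-0.13  0.84  0.02  1.77 -0.03  0.53  0.24]
[0.5989 0.0266 0.095 ] delta cm [ 0.32 -0.25  1.48] turn -0.13
```

View pics/pl_c.png

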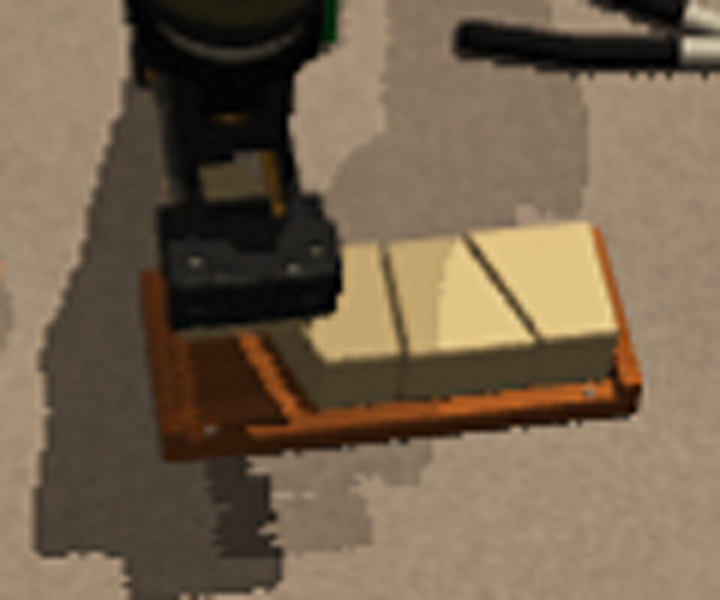

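Request:
send_rows(series=[{"delta_pos": [0.3, -0.2, 0.5], "turn": -0.1, "jaw": 0.5}, {"delta_pos": [0.3, -0.2, 0.6], "turn": -0.1, "jaw": 0.5}, {"delta_pos": [0.3, -0.2, 0.6], "turn": -0.1, "jaw": 0.5}, {"delta_pos": [0.3, -0.2, 0.6], "turn": -0.1, "jaw": 0.5}, {"delta_pos": [0.3, -0.2, 0.6], "turn": -0.1, "jaw": 0.5}])

```text
clock: 14.65
tool_pos: [0.6, 0.0271, 0.1035]
eef_rot: [0.987, 0.161, 0.0, 0.0]
contact_force: [0.2, -1.3, -4.2]
opening: 0.722
```

```bash
python3 g.py .5989 .0266 .095 18.5
```

```text
t 14.65 p [0.6    0.0271 0.1035] yaw 18.53 tilt [ 1.e-04 -0.e+00 -1.e+00] open 63.6 F [ 0.2 -1.3 -4.2] q [-0.13  0.86  0.02  1.76 -0.03  0.53  0.23]
[0.5989 0.0266 0.095 ] delta cm [-0.12  0.02  0.85] turn 0.03
```

Request:
send_rows(series=[{"delta_pos": [-0.1, 0.05, 0.6], "turn": 0, "jaw": 0.5}, {"delta_pos": [-0.1, 0.05, 1.2], "turn": 0, "jaw": 0.5}, {"delta_pos": [-0.1, 0.05, 1.8], "turn": 0, "jaw": 0.5}, {"delta_pos": [-0.1, 0.05, 2.4], "turn": 0, "jaw": 0.5}, {"delta_pos": [-0.1, 0.05, 2.9], "turn": 0, "jaw": 0.5}, {"delta_pos": [-0.1, 0.05, 2.9], "turn": 0, "jaw": 0.5}, {"delta_pos": [-0.1, 0.05, 2.9], "turn": 0, "jaw": 0.5}])

```text
clock: 15.23
tool_pos: [0.5989, 0.0265, 0.0738]
eef_rot: [0.987, 0.161, -0.0, -0.0]
contact_force: [-0.0, -0.1, -4.0]
opening: 0.724
```

```bash
python3 g.py .5989 .0266 .0425 18.5;  python3 - <<'E'
from h import *
from plant import vision
b=vision.snapshot('scene')[170:270,220:340]
cv2.imwrite('pics/pl_c2.png',cv2.resize(b,None,fx=6,fy=6,interpolation=cv2.INTER_CUBIC))
E
```

```text
t 15.23 p [0.5989 0.0265 0.0738] yaw 18.54 tilt [-9.e-04  0.e+00 -1.e+00] open 63.7 F [-0.  -0.1 -4. ] q [-0.13  0.9   0.02  1.77 -0.03  0.47  0.23]
[0.5989 0.0266 0.0425] delta cm [ 0.   -0.01  3.13] turn 0.04
```

View pics/pl_c2.png

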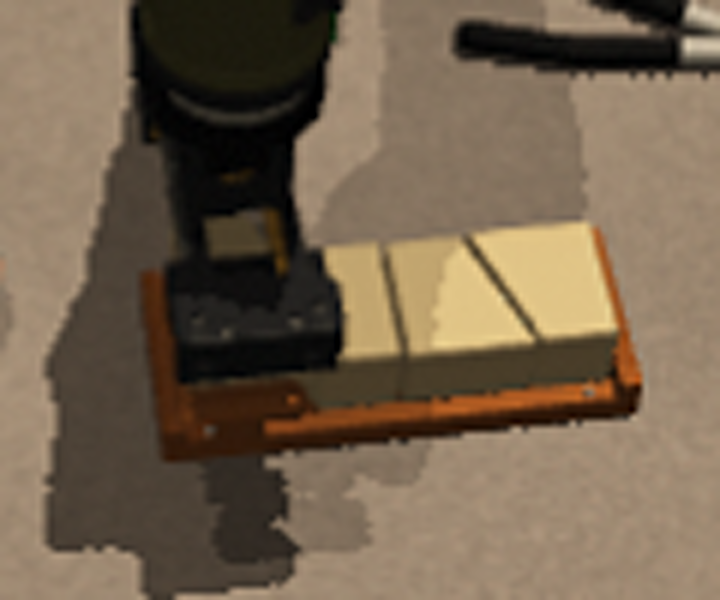

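No contact so far; continuing down slowly to 4 mm above the floor.

Request:
send_rows(series=[{"delta_pos": [0, 0, 0.4], "turn": 0, "jaw": 0.5}, {"delta_pos": [0, 0, 0.8], "turn": 0, "jaw": 0.5}, {"delta_pos": [0, 0, 1.2], "turn": 0, "jaw": 0.5}, {"delta_pos": [0, 0, 1.6], "turn": 0, "jaw": 0.5}, {"delta_pos": [0, 0, 1.6], "turn": 0, "jaw": 0.5}])

```text
clock: 15.7
tool_pos: [0.5985, 0.0265, 0.0574]
eef_rot: [0.987, 0.161, -0.001, -0.0]
contact_force: [-0.6, 0.8, -3.2]
opening: 0.726
```

```bash
python3 g.py .5989 .0266 .0425 18.5
```

```text
t 15.7 p [0.5985 0.0265 0.0574] yaw 18.54 tilt [-0.0017 -0.     -1.    ] open 63.9 F [-0.6  0.8 -3.2] q [-0.13  0.93  0.02  1.77 -0.03  0.44  0.23]
[0.5989 0.0266 0.0425] delta cm [0.04 0.   1.49] turn 0.04
```

Request:
send_rows(series=[{"delta_pos": [0, 0, 0.4], "turn": 0, "jaw": 0.5}, {"delta_pos": [0, 0, 0.8], "turn": 0, "jaw": 0.5}, {"delta_pos": [0, 0, 1.1], "turn": 0, "jaw": 0.5}, {"delta_pos": [0, 0, 1.1], "turn": 0, "jaw": 0.5}, {"delta_pos": [0, 0, 1.1], "turn": 0, "jaw": 0.5}])

```text
clock: 16.12
tool_pos: [0.599, 0.0265, 0.0471]
eef_rot: [0.987, 0.161, -0.0, -0.0]
contact_force: [0.2, -0.5, -3.3]
opening: 0.72
```

```bash
python3 g.py .5989 .0266 .0425 18.5
```

```text
t 16.12 p [0.599  0.0265 0.0471] yaw 18.54 tilt [-4.e-04  0.e+00 -1.e+00] open 63.4 F [ 0.2 -0.5 -3.3] q [-0.13  0.95  0.02  1.77 -0.03  0.42  0.23]
[0.5989 0.0266 0.0425] delta cm [-0.01 -0.01  0.46] turn 0.04
```

Request:
send_rows(series=[{"delta_pos": [0, 0, 0.1], "turn": 0, "jaw": 0.5}, {"delta_pos": [0, 0, 0.2], "turn": 0, "jaw": 0.5}, {"delta_pos": [0, 0, 0.3], "turn": 0, "jaw": 0.5}, {"delta_pos": [0, 0, 0.4], "turn": 0, "jaw": 0.5}, {"delta_pos": [0, 0, 0.4], "turn": 0, "jaw": 0.5}, {"delta_pos": [0, 0, 0.4], "turn": 0, "jaw": 0.5}])

```text
clock: 16.62
tool_pos: [0.5991, 0.0265, 0.0433]
eef_rot: [0.987, 0.161, -0.0, -0.0]
contact_force: [0.4, -0.3, -2.8]
opening: 0.724
```

Request:
send_rows(series=[{"delta_pos": [0, 0, 0.05], "turn": 0, "jaw": 0.5}, {"delta_pos": [0, 0, 0.1], "turn": 0, "jaw": 0.5}, {"delta_pos": [0, 0, 0.1], "turn": 0, "jaw": 0.5}])

```text
clock: 16.87
tool_pos: [0.5993, 0.0265, 0.0425]
eef_rot: [0.987, 0.161, 0.0, -0.0]
contact_force: [0.1, -1.0, -1.8]
opening: 0.723
```

Request:
send_rows(series=[{"delta_pos": [0, 0, 0.05], "turn": 0, "jaw": 0.5}, {"delta_pos": [0, 0, 0.08], "turn": 0, "jaw": 0.5}, {"delta_pos": [0, 0, 0.08], "turn": 0, "jaw": 0.5}])

```text
clock: 17.12
tool_pos: [0.5993, 0.0265, 0.0425]
eef_rot: [0.987, 0.161, 0.0, -0.0]
contact_force: [-2.3, -0.6, 5.6]
opening: 0.72
```

On the floor; release and lift.

Request:
send_rows(series=[{"delta_pos": [0, 0, -0.05], "turn": 0, "jaw": 0.25}, {"delta_pos": [0, 0, -0.05], "turn": 0, "jaw": 0.2}, {"delta_pos": [0, 0, -0.05], "turn": 0, "jaw": 0.15}, {"delta_pos": [0, 0, -0.05], "turn": 0, "jaw": 0.12}, {"delta_pos": [0, 0, -1], "turn": 0, "jaw": 0.12}, {"delta_pos": [0, 0, -3], "turn": 0, "jaw": 0.1}, {"delta_pos": [0, 0, -6], "turn": 0, "jaw": 0.1}, {"delta_pos": [0, 0, -9], "turn": 0, "jaw": 0.1}])

```text
clock: 17.78
tool_pos: [0.5986, 0.0264, 0.1325]
eef_rot: [0.987, 0.161, -0.001, -0.0]
contact_force: [0.8, -0.3, 0.1]
opening: 0.899
```

Request:
send_rows(series=[{"delta_pos": [-2, 2, -3], "turn": 0, "jaw": 0.1}, {"delta_pos": [-4, 4.5, -5], "turn": 0, "jaw": 0.1}, {"delta_pos": [-6, 7.5, -6], "turn": 0, "jaw": 0.1}, {"delta_pos": [-8, 10.5, -6], "turn": 0, "jaw": 0.1}, {"delta_pos": [-9.5, 14, -6], "turn": 0, "jaw": 0.1}, {"delta_pos": [-11, 17.5, -6], "turn": 0, "jaw": 0.1}, {"delta_pos": [-11, 17.5, -6], "turn": 0, "jaw": 0.1}, {"delta_pos": [-11, 17.5, -6], "turn": 0, "jaw": 0.1}])

```text
clock: 18.45
tool_pos: [0.5497, -0.178, 0.1922]
eef_rot: [0.987, 0.158, 0.0, 0.001]
contact_force: [0.3, 0.5, -0.7]
opening: 0.898
```

```bash
python3 g.py
python3 - <<'E'
from h import *
from plant import vision
for n in('top','scene'): cv2.imwrite(f'pics/{n}2.png',vision.snapshot(n))
a=cv2.imread('pics/top2.png')[110:260,160:400];b=cv2.imread('pics/scene2.png')[130:280,110:350]
cv2.imwrite('pics/m2.png',cv2.resize(np.vstack([a,b]),None,fx=2,fy=2,interpolation=cv2.INTER_CUBIC))
a=a[20:90,0:120];b=cv2.imread('pics/scene2.png')[195:265,225:345]
cv2.imwrite('pics/m3.png',cv2.resize(np.vstack([a,b]),None,fx=4.2,fy=4.2,interpolation=cv2.INTER_CUBIC))
E
```

```text
t 18.45 p [ 0.5497 -0.178   0.1922] yaw 18.18 tilt [ 4.0e-04 -1.8e-03 -1.0e+00] open 79.0 F [ 0.3  0.5 -0.7] q [ 0.24  0.7  -0.01  1.78  0.02  0.67  0.53]
```

View pics/m2.png

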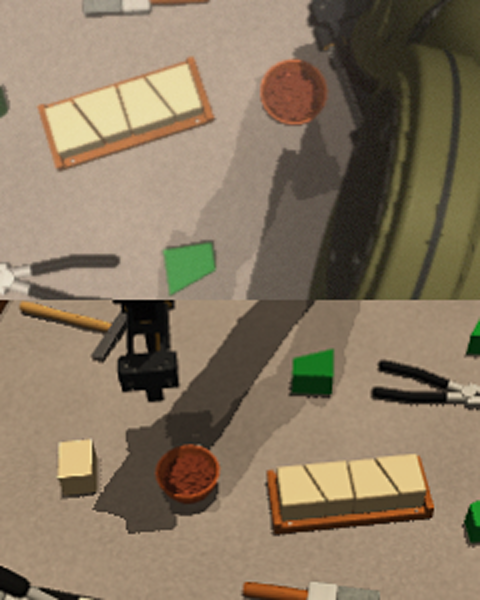

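View pics/m3.png

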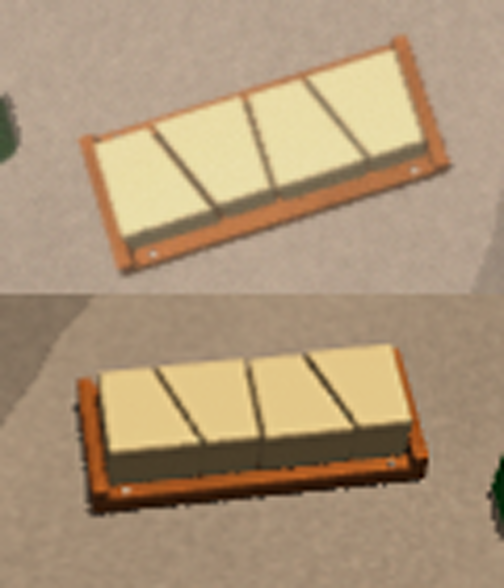

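Run:
```python
from h import *
from plant import order,vision
a,b=cv2.imread('pics/scene0.png').astype(int),cv2.imread('pics/scene2.png').astype(int)
d=np.abs(a-b).max(2)
for nm,(x,y,w,h) in dict(hammer=(118,128,42,22),block=(135,197,26,34),bowl=(186,200,38,28),nippers=(295,158,65,28)).items():
    q=d[y:y+h,x:x+w]; print(nm,q.mean().round(1),(q>40).mean().round(3))
cv2.imwrite('pics/hm.png',cv2.resize(np.hstack([a,b])[100:200,:].astype(np.uint8)[:,list(range(100,220))+list(range(612,732))],None,fx=3.2,fy=3.2))
```

```text
hammer 9.8 0.0
block 10.3 0.01
bowl 33.8 0.314
nippers 36.6 0.359
```

View pics/hm.png

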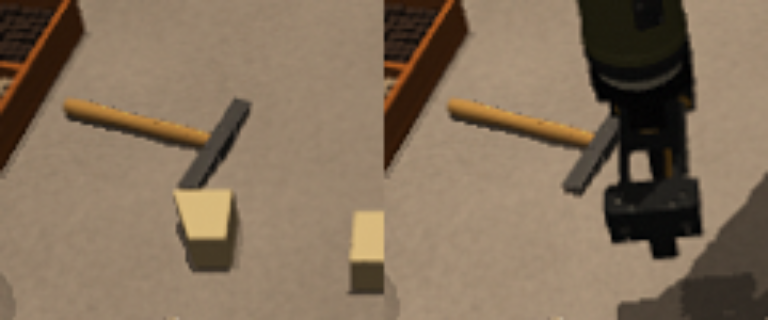

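```bash
python3 -c "
from plant import order,r
print(order.finish_job()); print(r.get_state()['clock'])"
```

```text
the job is handed in; nothing more can be done
None
the job is handed in; nothing more can be done
```

I gripped both loose blanks by their end faces and set them gently into the empty half of the tray. Blank d went into place 2 with its wide end to tray −x, and blank c into place 1 with its wide end to tray +x. I handed the job in at about 18.5 s.

**What the last checks showed:**
- **Row:** the final pictures from both cameras show all four blanks flat in the tray, wide and narrow ends alternating, with small even gaps. The fitted pose of d was within about 1–2 mm of target. c I checked only by eye in the last pictures.
- **Set-down:** the floor contact force was about 6 N for each blank, and neither showed any side contact on the way down.
- **Bystanders:** the hammer and block match the first picture within noise. The bowl and nippers differ from it in brightness, which I put down to the arm's shadow having moved, since they look to be in the same place. I did not compare the rock, glue jar or brush one by one.

**Limits and disagreements:**
- The two cameras disagreed by a steady 2 mm or so, so I used the mean.
- The last reach to c brought joint 6 close to its lower limit (0.05 rad against 0.04), so I gripped c 8 mm higher than planned.
- In the second picture, the scene camera's fit of the blanks already in the tray came out poor, so I relied on the top camera there.

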